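Nudge the marble inlays into the display risers

TASK

On the jewellery counter, each of the two round wooden display risers has a loose marble disc lying beside its recess: push each disc gently with the fingertips across the rim of its recess until it drops in and lies flat on the recess floor. Only push the discs: do not pinch or lift them. Leave the figurines and the other things on the counter as they stand.

Things in the scene. Friction and masses are not known exactly. Their poses are not given: they have to be found in the camera images.
- riser_large: large round wooden display riser, a solid disc 200 mm across and 30 mm high, fixed to the table; origin at the centre of its underside, z up. In the middle of its top is a round recess 74 mm across and 7 mm deep with vertical walls and a flat floor lined with dark felt; the rest of the top is flat. Its yaw may be anything.
- riser_large_recess (a point): centre of the floor of the large riser's recess, 23 mm above the table
- inlay_large: large loose white marble disc, 68 mm across, 10 mm thick, about 100 g (70 to 140 g); origin at the centre of its underside, z up. It starts lying on the flat top of the large riser (underside 30 mm above the table), its centre 46 to 60 mm from the recess centre, in any direction. Seated, its underside is on the recess floor and its top stands 3 mm above the riser's top.
- riser_small: small round wooden display riser, 170 mm across and 20 mm high, fixed to the table; origin at the centre of its underside, z up. In the middle of its top is a round recess 60 mm across and 7 mm deep with vertical walls and a flat floor lined with dark felt. Its yaw may be anything. The two risers stand left and right of each other; which is on the left varies.
- riser_small_recess (a point): centre of the floor of the small riser's recess, 13 mm above the table
- inlay_small: small loose white marble disc, 54 mm across, 10 mm thick, about 65 g (45 to 90 g); origin at the centre of its underside, z up. It starts lying on the flat top of the small riser (underside 20 mm above the table), its centre 40 to 51 mm from the recess centre, in any direction. Seated, its top stands 3 mm above the riser's top.
- cat_on_large: grey plaster cat figurine with a gilt crown, loose, 28 mm across and 47 mm high, standing on the large riser beyond the recess as seen from the disc, off to one side, 69 to 80 mm from the riser's centre; origin under its base; leave alone
- bear_on_small: grey plaster bear figurine with a gilt crown, loose, 25 mm across and 41 mm high, standing on the small riser beyond the recess as seen from the disc, off to one side, 56 to 67 mm from the riser's centre; origin under its base; leave alone
- figurine_near: grey plaster bear figurine, loose, 35 mm across and 58 mm high, on the table between the robot and the risers; origin under its base; leave alone
- ring_cone: linen-white cone for rings, loose, 42 mm across at its foot, 70 mm high, beyond the risers; origin under its base; leave alone
- ring_box: closed dark green-grey ring box, loose, 52 x 52 x 41 mm, at the far right; origin under its base; leave alone
- polish_jar: jar with gilt cap, loose, 48 mm across and 50 mm high, at the near right; origin under its base; leave alone
- trinket_pot: white ceramic pot with knobbed lid (one piece), loose, 60 mm across and 47 mm high, at the far left; origin under its base; leave alone
Mind the look-alikes: they are no part of the job. Leave any white or yellow look-alike of the riser_large alone.

How it is judged:
By the outcome, as a careful person would: the job done as asked, in the order asked, and still so for the second after the job is handed in, with the robot touching nothing.
It also fails if it takes over 45 s, if anything falls off the work surface, if the arm or the gripper's body presses on something with over 40 N, if the wrist force passes 120 N, or if a joint passes its speed limit or range.

ROBOT

A 6-joint arm with a two-finger parallel gripper is mounted at the origin on the work surface. World frame = base frame: x ahead of the robot, y to its left, z up, the work surface at z = 0. Lengths are in mm, angles in rad, forces in N, time in s.
With the tool pointing down it reaches from about 300 to 775 mm from the base axis. Payload 14.6 kg.
Tool frame: the origin (TCP) lies between the finger pads; the fingertips stand 19 mm ahead of it and the grasp point (between the pads) is the TCP (manip.tcp_to_tips is the distance from the TCP to the fingertips, in mm); x points along the fingers, z is the direction in which the jaws open and shut, and the axes are right-handed (so a half turn about x gives the same grasp; the last joint's range is limited). The gripper opens to 94 mm and grips with 3 to 60 N. Pads are 16 mm wide; open, the fingers measure 119 mm over their backs; the gripper's body (75 mm by 177 mm) begins 78 mm behind the grasp point.
Start: joints at [1.275, 0.3, 1.521, -0, 1.321, -0.067], TCP at [124.743, 535.657, 224.446] pointing down, gripper open.
Joint ranges: [-3.03, 3.03], [-0.79, 2.21], [0.23, 2.52], [-1.04, 4.18], [0, 3.07], [-2.55, 2.55]. Speed limits (rad/s): [2.22, 2.22, 2.57, 3.14, 3.14, 3.14].

INTERFACE

Orientations are given as [roll, pitch, yaw] about the fixed x, y, z axes, in that order (R = Rz(yaw) Ry(pitch) Rx(roll)).
In Python, from cell import manip gives the robot as it stands.
- The arm moves only by the tool jog_arm, never from a script. Its argument "moves" is a list that holds one entry, the list of rows, each a list of 6 numbers: the shift along the world's x, y, z in mm, then the turn, a rotation vector about the world's x, y, z in degrees. In form: [[[dx, dy, dz, wx, wy, wz], ...]]. A call has 1 to 5 rows; each row shifts and turns the pose as measured when the row begins; what a row does not reach is not made up. A row lasts 1/10 s, in which the tool goes at most 50 mm and 8.59 degrees, less where a joint would pass 70% of its speed; a pose out of reach is approached as far as the arm can. A call is refused whole if a number of a shift passes 50 or a number of a turn 8.59, either way. A call with a gripper value outside its range is refused whole. "gripper" is the opening, from -1 (shut) to 1 (fully open), set as the call begins (left out, the last holds). The fingers move at their own pace and stop on an object; "squeeze" is the grip in N (left out, the last holds). Time passes only in rows, so rows that do not move let the fingers close. It gives the time, the measured TCP pose, the force and the opening at its end, in the units of the state.
- manip.read_state(): the state, without advancing time (a new reading comes with each control period).
- manip.camera(name): name is "scene" or "top" or "wrist"; returns (picture, depth): 420x560x3 uint8, blue, green, red; 420x560 float32, mm along the optical axis (not along the pixel's ray), 0 where there is no reading.
- manip.camera_params(name): a dict with "fx", "fy", "cx", "cy" (pixels), "dist" ([k1, k2, p1, p2, k3] as OpenCV has them; the pictures are not rectified), "rvec" (rotation vector, rad) and "tvec" (3), from world to camera coordinates, as OpenCV has them. Camera axes: x right, y down, z forward; pixel columns grow to the right and rows downward; lengths in mm; the calibration is good to about 2 mm. A picture is of the moment at which its call begins: read the wrist's pose just before it. camera_params takes no time and is no camera call; for the wrist camera it gives the pose at the moment of the call.
- manip.sign_off(): hands the job in, once; it reports no verdict.
The state is a dict: "clock": time; "joints": joint angles; "qd": joint speeds; "effort": joint torques, N m; "eef_pos": TCP position; "eef_rot": TCP orientation; "wrist_force": force on the tool from outside, world axes, zero at the start; "moment": the same for the moment, N m; "finger_gap": finger opening in mm.
Only numpy, scipy, OpenCV 4.12 (cv2) and the standard library are available. Lean on these libraries where they do the work, as an engineer would, in place of code of your own. Each camera call takes 0.05 s, during which the arm holds its last target. There are 200 camera calls.

## Working session

There is one attempt and no reset: what is moved stays moved. The work goes in short steps, Python scripts to look and compute and a tool call to move; the robot and the scene stay as the last step left them, time stands still between calls to the robot, and variables do not carry over. Pictures are saved under pics/ and viewed, about 8 in all and at most 12, crops included, and the job is handed in when it is done.

Besides the shell and the picture viewer there is one more tool, called as name(argument=value, ...) on one line, values as JSON. jog_arm: Moves the arm, as the interface text tells. Its arguments: {"type":"object","properties":{"moves":{"type":"array","items":{"type":"array","items":{"type":"array","items":{"type":"number"}}}},"gripper":{"type":"number"},"squeeze":{"type":"number"}},"required":["moves"]}

```bash
ls; mkdir -p pics; cat > h.py <<'E'
import numpy as np, cv2
from cell import manip
def snap(name,fn=None):
    p=manip.camera_params(name); im,d=manip.camera(name)
    if fn: cv2.imwrite('pics/'+fn,im)
    return im,d,p
def world(uv,z,p):
    "pixel(s) -> world at height z"
    K=np.array([[p['fx'],0,p['cx']],[0,p['fy'],p['cy']],[0,0,1.]])
    n=cv2.undistortPoints(np.array(uv,float).reshape(-1,1,2),K,np.array(p['dist'],float)).reshape(-1,2)
    R=cv2.Rodrigues(np.array(p['rvec'],float))[0]; t=np.array(p['tvec'],float).ravel()
    c=-R.T@t; r=np.c_[n,np.ones(len(n))]@R
    return c+r*((z-c[2])/r[:,2])[:,None]
E
python3 - <<'E'
from h import *
snap('top','top1.png'); snap('scene','scene1.png')
print(manip.read_state())
E
```

```text
pics
{'clock': 0.1, 'joints': array([ 1.27538015e+00,  3.00413860e-01,  1.52151854e+00, -3.38613223e-05,
        1.32071014e+00, -6.65955522e-02]), 'qd': array([-0.00076988, -0.00362839, -0.00165461, -0.00132296,  0.00034288,
       -0.00046589]), 'effort': array([ 5.06848610e-04, -5.32636929e+01, -3.53284371e+01,  7.09029450e-02,
        2.34229368e-02, -1.01724484e-04]), 'eef_pos': array([124.7005139 , 535.45174431, 223.94417481]), 'eef_rot': array([ 3.10622743,  1.56974592, -1.83497378]), 'wrist_force': array([-0.31618017, -0.05745192, -0.1344926 ]), 'moment': array([-0.00023909,  0.00488341, -0.01113573]), 'finger_gap': 93.77289884120015}
```

View pics/top1.png

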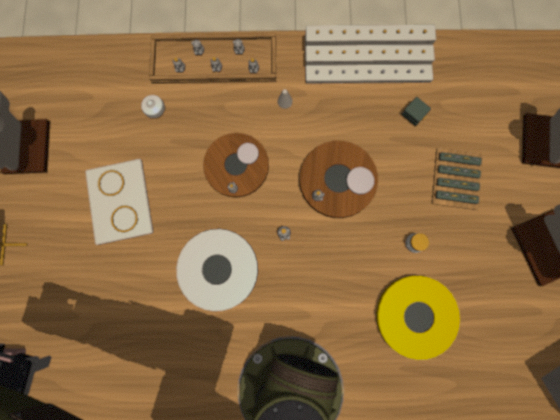

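View pics/scene1.png

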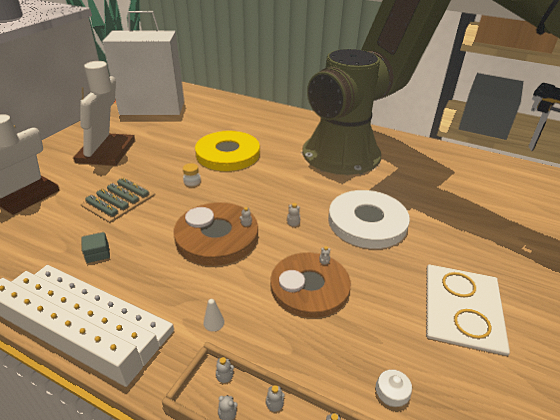

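The top view shows the small riser at about (236,165) with its disc at (247,153), and the large riser at about (339,179) with its disc at (361,180). Both figurines stand on the near-left side of their risers. Next I'll enlarge this area and fit the outlines.

```bash
python3 - <<'E'
from h import *
im,d,p=snap('top')
c=cv2.resize(im[120:225,195:390],None,fx=4,fy=4,interpolation=cv2.INTER_CUBIC); cv2.imwrite('pics/crop.png',c)
hsv=cv2.cvtColor(im,cv2.COLOR_BGR2HSV)
m=((hsv[...,1]<75)&(hsv[...,2]>140)).astype(np.uint8)
m[:, :195]=0;m[:,390:]=0;m[:125]=0;m[225:]=0
n,l,s,ce=cv2.connectedComponentsWithStats(m)
for i in range(1,n):
    if s[i,4]>50:
        for z in (30,40): print(s[i],ce[i],world([ce[i]],z,p).round(1))
        cs=cv2.findContours((l==i).astype(np.uint8),0,1)[0][0]; print(cv2.minEnclosingCircle(cs))
print('scale', world([[339,179],[340,179],[339,180]],30,p).round(2))
E
```

```text
[238 143  20  20 332] [247.45783133 152.59939759] [[586.9 101.4  30. ]]
[238 143  20  20 332] [247.45783133 152.59939759] [[584.  100.4  40. ]]
((247.35714721679688, 152.64285278320312), 10.321955680847168)
[347 167  27  27 567] [360.10758377 180.05114638] [[ 511.7 -184.2   30. ]]
[347 167  27  27 567] [360.10758377 180.05114638] [[ 509.6 -182.5   40. ]]
((360.1842041015625, 179.8157958984375), 13.563382148742676)
scale [[ 515.03 -130.85   30.  ]
 [ 515.   -133.38   30.  ]
 [ 512.44 -130.77   30.  ]]
```

View pics/crop.png

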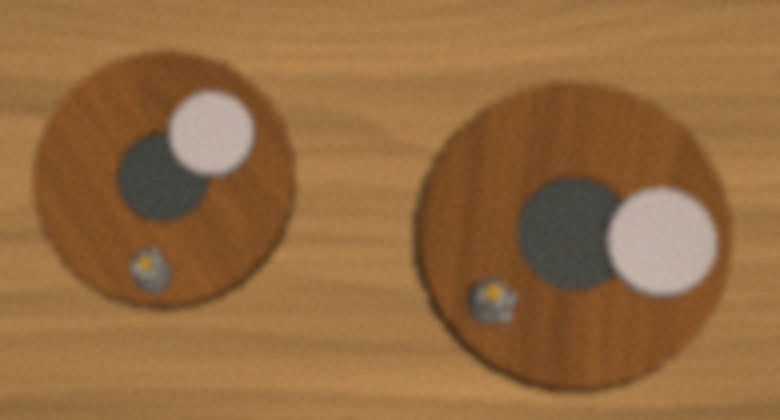

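In the crop, the large recess centre is at (575,233) and its disc at (661,241). The small recess is at (164,175) and its disc at (211,133). Next I'll convert these to world coordinates and push directions.

```bash
cat > plan.py <<'E'
from h import *
from scipy.spatial.transform import Rotation as Ro
def plan(rec,disc,r,g):
    d=(rec-disc)[:2]; L=np.hypot(*d); u=d/L; b=np.sqrt(r*r-(g/2)**2)+8
    print('dist',L.round(1),'u',u.round(3),'contact TCP',(disc[:2]-b*u).round(1),'start',(disc[:2]-(b+15)*u).round(1),'end',(rec[:2]-b*u).round(1))
    s=manip.read_state(); R=Ro.from_euler('xyz',s['eef_rot']).as_matrix()
    z=R[:,2]; t=np.array([-u[1],u[0]])
    a=np.degrees(np.arctan2(t[1],t[0])-np.arctan2(z[1],z[0])); a=(a+90)%180-90
    print('TCP',s['eef_pos'].round(1),'x axis',R[:,0].round(3),'z',z.round(3),'turn about z deg',a.round(1),'j6',s['joints'][5].round(2),'j1',s['joints'][0].round(2))
E
python3 - <<'E'
from plan import *
p=manip.camera_params('top')
f=lambda u,v,z:world([[ (u+.5)/4-.5+195,(v+.5)/4-.5+120]],z,p)[0]
L=f(575,233,30);S=f(164.5,175.5,20);dL=f(661.5,241.5,40);dS=f(211,133,30)
print(L,dL,S,dS)
plan(L,dL,34,40);plan(S,dS,27,32)
print('cat',f(494,305,30),'bear',f(150,280,20))
E
```

```text
[ 517.95839119 -129.35033295   30.        ] [ 509.72334326 -182.23847679   40.        ] [561.08829163 132.47300608  20.        ] [586.14039931 101.63784909  30.        ]
dist 53.5 u [0.154 0.988] contact TCP [ 504.3 -217.3] start [ 502.  -232.1] end [ 512.5 -164.4]
TCP [124.7 535.5 224. ] x axis [-0.    -0.001 -1.   ] z [ 0.227  0.974 -0.001] turn about z deg -85.7 j6 -0.07 j1 1.28
dist 39.7 u [-0.631  0.776] contact TCP [604.9  78.5] start [614.4  66.9] end [579.8 109.4]
TCP [124.7 535.5 224. ] x axis [-0.    -0.001 -1.   ] z [ 0.227  0.974 -0.001] turn about z deg -37.8 j6 -0.07 j1 1.28
cat [472.23883729 -77.01018106  30.        ] bear [492.67529918 141.10413434  20.        ]
```

jog_arm(moves=[[[40,-30,0,0,0,-8],[40,-30,0,0,0,-8],[40,-40,0,0,0,-8],[40,-45,0,0,0,-8],[40,-45,0,0,0,-8]]], gripper=-0.15)

```text
clock: 0.65
eef_pos: [304.8, 364.7, 222.4]
eef_rot: [3.024, 1.568, -2.63]
wrist_force: [1.1, 0.5, -0.5]
finger_gap: 57.3
```

jog_arm(moves=[[[35,-45,0,0,0,-8],[35,-45,0,0,0,-8],[35,-45,0,0,0,-8],[30,-45,0,0,0,-8],[20,-45,0,0,0,-8]]])

```text
clock: 1.15
eef_pos: [444.1, 158.2, 222.3]
eef_rot: [2.972, 1.568, 2.873]
wrist_force: [0.3, 0.5, -1.0]
finger_gap: 39.7
```

jog_arm(moves=[[[20,-48,0,0,0,0],[0,-48,0,0,0,0],[0,-48,0,0,0,0],[0,-48,0,0,0,0],[0,-48,0,0,0,0]]])

```text
clock: 1.65
eef_pos: [462.9, -88.1, 221.5]
eef_rot: [3.03, 1.567, 2.925]
wrist_force: [0.5, 0.5, 0.4]
finger_gap: 40.1
```

jog_arm(moves=[[[15,-40,0,0,0,0],[15,-40,0,0,0,0],[0,0,0,0,0,0]]])

```text
clock: 1.95
eef_pos: [492.2, -176.3, 221.1]
eef_rot: [-3.139, 1.567, 3.034]
wrist_force: [-0.3, 0.6, -0.7]
finger_gap: 40.4
```

```bash
python3 - <<'E'
from plan import *
im,d,p=snap('wrist','w1.png')
plan(np.array([518,-129.4]),np.array([509.7,-182.2]),34,40)
print(manip.read_state()['finger_gap'])
E
```

```text
dist 53.4 u [0.155 0.988] contact TCP [ 504.2 -217.3] start [ 501.9 -232.1] end [ 512.5 -164.5]
TCP [ 491.7 -174.5  221.1] x axis [-0.005  0.001 -1.   ] z [ 0.994 -0.11  -0.005] turn about z deg -2.6 j6 -0.3 j1 -0.41
39.90400886572039
```

View pics/w1.png

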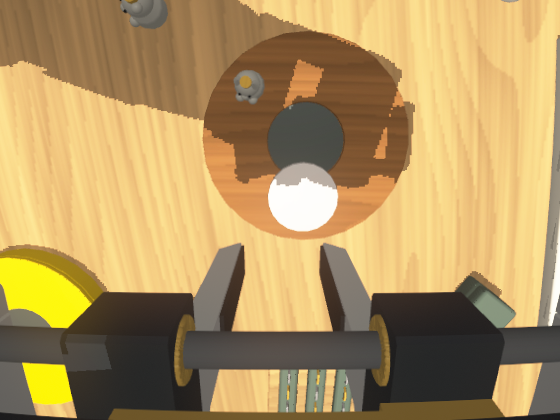

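The wrist view shows the large recess centre at about (306,140), the disc at (303,197), and the two fingertips at (235,245) and (328,245).

```bash
python3 - <<'E'
from plan import *
p=manip.camera_params('wrist')
L=world([[306,140]],30,p)[0];D=world([[303,196.5]],40,p)[0]
print(L,D, world([[267.5,140],[345,140],[268,197],[338,197]],30,p).round(1))
plan(L,D,34,40)
E
```

```text
[ 520.52208192 -125.26667336   30.        ] [ 512.02737602 -177.95014488   40.        ] [[ 483.8 -121.2   30. ]
 [ 557.8 -129.2   30. ]
 [ 477.6 -176.9   30. ]
 [ 547.  -184.5   30. ]]
dist 53.4 u [0.159 0.987] contact TCP [ 506.4 -213. ] start [ 504.  -227.8] end [ 514.9 -160.3]
TCP [ 491.7 -174.5  221.1] x axis [-0.005  0.001 -1.   ] z [ 0.994 -0.11  -0.005] turn about z deg -2.9 j6 -0.3 j1 -0.41
```

jog_arm(moves=[[[6,-32,0,0,0,-3],[6,-30,0,0,0,0],[0,0,-45,0,0,0],[0,0,-45,0,0,0],[0,0,-40,0,0,0]]])

```text
clock: 2.5
eef_pos: [505.7, -234.8, 92.9]
eef_rot: [-0.374, 1.565, -0.535]
wrist_force: [0.2, -1.5, 0.3]
finger_gap: 39.8
```

jog_arm(moves=[[[0,0,0,0,0,0],[0,0,0,0,0,0]]])

```text
clock: 2.7
eef_pos: [503.9, -231.7, 89.6]
eef_rot: [2.812, 1.568, 2.653]
wrist_force: [0.3, -0.3, 0.9]
finger_gap: 39.8
```

```bash
python3 - <<'E'
from plan import *
im,d,p=snap('wrist','w2.png')
plan(np.array([520,-127.]),np.array([511.5,-180.]),34,40)
E
```

```text
dist 53.7 u [0.158 0.987] contact TCP [ 505.9 -215. ] start [ 503.5 -229.9] end [ 514.4 -162. ]
TCP [ 503.8 -231.7   89.7] x axis [-0.003  0.001 -1.   ] z [ 0.987 -0.158 -0.003] turn about z deg 0.0 j6 -0.34 j1 -0.5
```

View pics/w2.png

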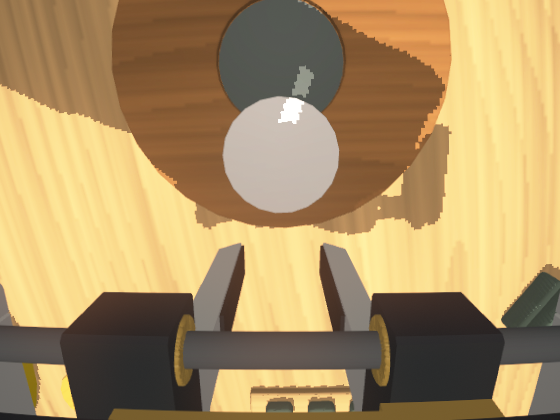

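The fingers, disc and recess line up: fingers at column 282, disc and recess at column 281. Next I'll lower to just above the riser top and push.

jog_arm(moves=[[[0,-3,-20,0,0,0],[0,0,-12,0,0,0],[0,0,-3,0,0,0],[0,0,0,0,0,0],[0,0,0,0,0,0]]])

```text
clock: 3.25
eef_pos: [507.5, -235.1, 62.3]
eef_rot: [-0.324, 1.562, -0.481]
wrist_force: [-0.9, 0.0, 0.6]
finger_gap: 39.9
```

```bash
python3 - <<'E'
from plan import *
for i in range(3):
  plan(np.array([520,-127.]),np.array([511.5,-180.]),34,40)
  manip.camera('wrist')
E
```

```text
dist 53.7 u [0.158 0.987] contact TCP [ 505.9 -215. ] start [ 503.5 -229.9] end [ 514.4 -162. ]
TCP [ 507.5 -235.1   62.3] x axis [ 0.008 -0.004 -1.   ] z [ 0.988 -0.157  0.008] turn about z deg -0.1 j6 -0.34 j1 -0.5
dist 53.7 u [0.158 0.987] contact TCP [ 505.9 -215. ] start [ 503.5 -229.9] end [ 514.4 -162. ]
TCP [ 507.6 -235.1   62.3] x axis [ 0.008 -0.004 -1.   ] z [ 0.988 -0.157  0.008] turn about z deg -0.1 j6 -0.34 j1 -0.5
dist 53.7 u [0.158 0.987] contact TCP [ 505.9 -215. ] start [ 503.5 -229.9] end [ 514.4 -162. ]
TCP [ 507.5 -235.1   62.1] x axis [ 0.008 -0.004 -1.   ] z [ 0.988 -0.157  0.008] turn about z deg -0.1 j6 -0.34 j1 -0.5
```

jog_arm(moves=[[[-3.5,0,-8.5,0,0.5,0],[0,0,0,0,0,0]]])

```text
clock: 3.6
eef_pos: [503.6, -235.1, 53.1]
eef_rot: [-1.793, 1.566, -1.951]
wrist_force: [0.0, -0.3, -0.0]
finger_gap: 39.6
```

jog_arm(moves=[[[1.3,8,0,0,0,0],[1.3,8,0,0,0,0],[1,6,0,0,0,0],[1,6,0,0,0,0],[0,0,0,0,0,0]]])

```text
clock: 4.1
eef_pos: [508.6, -204.2, 53.0]
eef_rot: [-1.898, 1.566, -2.055]
wrist_force: [-0.5, 0.1, 0.1]
finger_gap: 40.0
```

jog_arm(moves=[[[0.8,6,0,0,0,0],[0.8,6,0,0,0,0],[0.8,6,0,0,0,0],[0.8,6,0,0,0,0],[0,0,0,0,0,0]]])

```text
clock: 4.6
eef_pos: [512.2, -178.1, 53.2]
eef_rot: [-1.774, 1.566, -1.931]
wrist_force: [0.1, -0.2, -0.4]
finger_gap: 40.0
```

```bash
python3 - <<'E'
from plan import *
im,d,p=snap('wrist','w3.png')
plan(np.array([520,-127.]),np.array([511.5,-180.]),34,40)
E
```

```text
dist 53.7 u [0.158 0.987] contact TCP [ 505.9 -215. ] start [ 503.5 -229.9] end [ 514.4 -162. ]
TCP [ 512.2 -178.4   53.2] x axis [-0.002 -0.004 -1.   ] z [ 0.988 -0.157 -0.001] turn about z deg -0.1 j6 -0.24 j1 -0.4
```

View pics/w3.png

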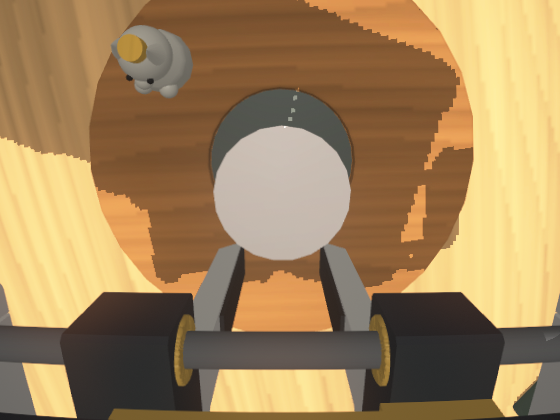

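The disc is nested between the two tips and lined up with the recess (columns 282 and 281), with about 16 mm still to go.

jog_arm(moves=[[[0.8,5,0,0,0,0],[0.8,5,0,0,0,0],[0.6,4,0,0,0,0],[0,0,0,0,0,0],[0,0,0,0,0,0]]])

```text
clock: 5.15
eef_pos: [514.5, -163.2, 53.1]
eef_rot: [-1.812, 1.566, -1.969]
wrist_force: [-0.0, 0.4, -0.6]
finger_gap: 39.9
```

```bash
python3 - <<'E'
from plan import *
im,d,p=snap('wrist','w4.png')
plan(np.array([520,-127.]),np.array([511.5,-180.]),34,40)
R=cv2.Rodrigues(np.array(p['rvec']))[0];t=np.array(p['tvec']).ravel()
K=np.array([[p['fx'],0,p['cx']],[0,p['fy'],p['cy']],[0,0,1.]])
for v in range(90,250,12):
  print(v,[round(float((R.T@(np.r_[cv2.undistortPoints(np.array([[[u,v]]],float),K,np.array(p['dist'])).ravel(),1]*d[v,u]-t))[2]),1) for u in (200,240,282,320,365)])
E
```

```text
dist 53.7 u [0.158 0.987] contact TCP [ 505.9 -215. ] start [ 503.5 -229.9] end [ 514.4 -162. ]
TCP [ 514.5 -163.3   53.1] x axis [-0.002 -0.004 -1.   ] z [ 0.988 -0.157 -0.001] turn about z deg -0.1 j6 -0.21 j1 -0.37
90 [30.1, 29.5, 31.7, 30.5, 30.0]
102 [30.3, 31.6, 30.8, 30.7, 30.4]
114 [30.6, 30.5, 30.7, 31.3, 31.2]
126 [30.9, 30.5, 24.2, 30.4, 30.2]
138 [30.9, 24.1, 34.0, 24.7, 30.2]
150 [29.9, 34.2, 32.4, 32.9, 31.5]
162 [32.1, 33.7, 213.6, 33.0, 30.9]
174 [31.3, 34.5, 33.5, 33.8, 31.0]
186 [29.9, 34.3, 35.0, 35.6, 31.3]
198 [31.2, 33.1, 33.5, 34.0, 30.3]
210 [30.4, 33.1, 33.6, 33.7, 30.1]
222 [30.9, 34.5, 33.8, 33.0, 30.8]
234 [30.2, 33.5, 33.9, 34.0, 30.2]
246 [30.7, 37.4, 32.9, 36.5, 30.8]
```

View pics/w4.png

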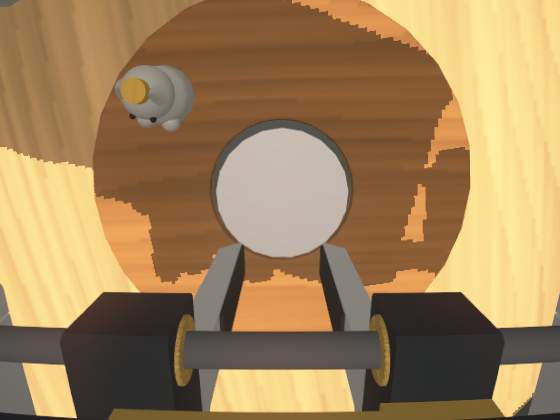

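The large disc has dropped in: its top reads a uniform 33–34 mm against 30–31 mm for the riser top. I'll back off, lift and go to the small riser.

jog_arm(moves=[[[-1,-6,0,0,0,0],[0,0,20,0,0,0],[0,0,45,0,0,0],[10,20,30,0,0,8],[15,40,0,0,0,8]]])

```text
clock: 5.7
eef_pos: [536.8, -113.2, 150.8]
eef_rot: [-2.201, 1.564, -2.079]
wrist_force: [0.6, 0.4, -0.7]
finger_gap: 39.6
```

jog_arm(moves=[[[20,45,0,0,0,8],[20,45,0,0,0,8],[20,45,0,0,0,8],[15,40,0,0,0,8],[0,0,0,0,0,0]]], gripper=-0.32)

```text
clock: 6.2
eef_pos: [615.1, 68.9, 152.9]
eef_rot: [-1.579, 1.563, -0.872]
wrist_force: [-0.7, -1.1, 0.2]
finger_gap: 32.0
```

```bash
python3 - <<'E'
from plan import *
plan(np.array([563,135.]),np.array([588,104.]),27,32)
E
```

```text
dist 39.8 u [-0.628  0.778] contact TCP [606.7  80.8] start [616.1  69.2] end [581.7 111.8]
TCP [615.1  68.9 152.9] x axis [ 0.005 -0.006 -1.   ] z [ 0.76  0.65 -0.  ] turn about z deg -1.7 j6 -0.65 j1 0.05
```

jog_arm(moves=[[[3,-3,-35,0,0,-1.7],[0,0,0,0,0,0],[0,0,-35,0,0,0],[0,0,0,0,0,0]]])

```text
clock: 6.6
eef_pos: [618.9, 64.1, 83.7]
eef_rot: [-1.466, 1.562, -0.79]
wrist_force: [-0.4, 0.3, -1.1]
finger_gap: 31.9
```

```bash
python3 - <<'E'
from plan import *
im,d,p=snap('wrist','w5.png')
plan(np.array([563,135.]),np.array([588,104.]),27,32)
E
```

```text
dist 39.8 u [-0.628  0.778] contact TCP [606.7  80.8] start [616.1  69.2] end [581.7 111.8]
TCP [620.9  64.2  87.5] x axis [ 0.012 -0.006 -1.   ] z [0.78  0.626 0.006] turn about z deg 0.1 j6 -0.63 j1 0.05
```

View pics/w5.png

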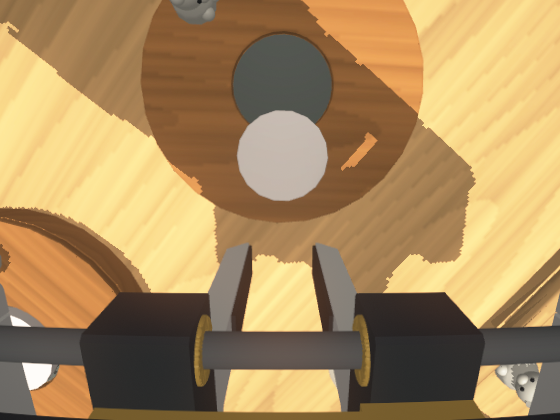

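The recess and disc are at column 282–283 and the fingers at 282, so everything is lined up again.

jog_arm(moves=[[[0,0,-20,0.35,0.7,0],[0,0,0,0,0,0],[0,0,-15,0,0,0],[0,0,0,0,0,0],[0,0,0,0,0,0]]])

```text
clock: 7.15
eef_pos: [625.3, 62.6, 62.6]
eef_rot: [-0.644, 1.558, 0.031]
wrist_force: [0.9, -0.2, 0.3]
finger_gap: 32.0
```

```bash
python3 - <<'E'
from plan import *
plan(np.array([563,135.]),np.array([588,104.]),27,32)
E
```

```text
dist 39.8 u [-0.628  0.778] contact TCP [606.7  80.8] start [616.1  69.2] end [581.7 111.8]
TCP [625.3  62.6  62.6] x axis [ 0.013  0.    -1.   ] z [0.781 0.625 0.01 ] turn about z deg 0.2 j6 -0.63 j1 0.04
```

jog_arm(moves=[[[-4,1.5,-16,0,0.8,0],[0,0,0,0,0,0]]])

```text
clock: 7.35
eef_pos: [621.1, 64.3, 46.4]
eef_rot: [2.165, 1.569, 2.84]
wrist_force: [-1.1, 0.2, -0.3]
finger_gap: 31.9
```

```bash
python3 - <<'E'
from plan import *
plan(np.array([563,135.]),np.array([588,104.]),27,32)
E
```

```text
dist 39.8 u [-0.628  0.778] contact TCP [606.7  80.8] start [616.1  69.2] end [581.7 111.8]
TCP [621.1  64.3  46.4] x axis [-0.001  0.    -1.   ] z [ 0.781  0.625 -0.001] turn about z deg 0.2 j6 -0.63 j1 0.04
```

jog_arm(moves=[[[0,0,-3.2,0,0,0],[-5,6.2,0,0,0,0],[-5,6.2,0,0,0,0],[-3.8,4.7,0,0,0,0],[0,0,0,0,0,0]]])

```text
clock: 7.85
eef_pos: [605.9, 83.3, 42.9]
eef_rot: [2.265, 1.569, 2.941]
wrist_force: [-0.5, -0.7, -0.9]
finger_gap: 32.1
```

jog_arm(moves=[[[-3.8,4.7,0,0,0,0],[-3.8,4.7,0,0,0,0],[-3.8,4.7,0,0,0,0],[-3.2,3.9,0,0,0,0],[0,0,0,0,0,0]]])

```text
clock: 8.35
eef_pos: [590.2, 103.1, 43.5]
eef_rot: [1.874, 1.57, 2.55]
wrist_force: [1.6, -0.2, -0.0]
finger_gap: 32.0
```

```bash
python3 - <<'E'
from plan import *
im,d,p=snap('wrist','w6.png')
plan(np.array([563,135.]),np.array([588,104.]),27,32)
E
```

```text
dist 39.8 u [-0.628  0.778] contact TCP [606.7  80.8] start [616.1  69.2] end [581.7 111.8]
TCP [590.4 102.9  43.5] x axis [-0.  0. -1.] z [ 0.78   0.625 -0.   ] turn about z deg 0.2 j6 -0.56 j1 0.11
```

View pics/w6.png

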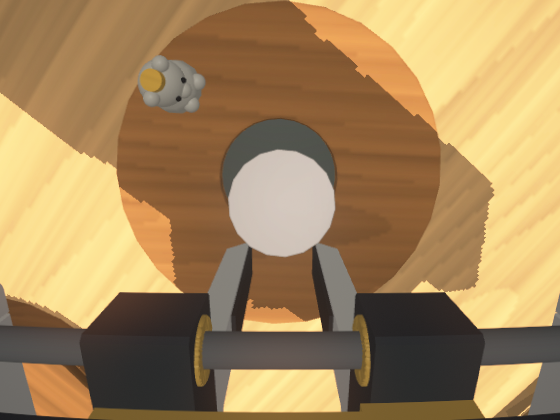

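The disc is nested and sits about 1.5 mm to the right of the recess axis (columns 282 and 278), with about 13 mm left. I'll steer slightly left as I finish.

jog_arm(moves=[[[-3.5,3.1,0,0,0,0],[-3.2,3.2,0,0,0,0],[-2.5,2.8,0,0,0,0],[0,0,0,0,0,0],[0,0,0,0,0,0]]])

```text
clock: 8.9
eef_pos: [580.4, 112.6, 43.4]
eef_rot: [1.774, 1.57, 2.449]
wrist_force: [-0.6, 0.1, -0.5]
finger_gap: 32.3
```

```bash
cat > chk.py <<'E'
from plan import *
def zs(fn,us,vs):
    im,d,p=snap('wrist',fn)
    R=cv2.Rodrigues(np.array(p['rvec']))[0];t=np.array(p['tvec']).ravel()
    K=np.array([[p['fx'],0,p['cx']],[0,p['fy'],p['cy']],[0,0,1.]])
    for v in vs: print(v,[round(float((R.T@(np.r_[cv2.undistortPoints(np.array([[[u,v]]],float),K,np.array(p['dist'])).ravel(),1]*np.median(d[v-2:v+3,u-2:u+3])-t))[2]),1) for u in us])
E
python3 - <<'E'
from chk import *
zs('w7.png',(200,240,260,282,300,320,360),range(120,250,14))
plan(np.array([563,135.]),np.array([588,104.]),27,32)
E
```

```text
120 [34.9, 20.3, 20.7, 20.6, 20.4, 20.9, 20.4]
134 [35.2, 20.8, 20.8, 20.7, 20.6, 20.3, 20.7]
148 [20.6, 20.6, 19.8, 14.1, 19.7, 20.5, 20.5]
162 [20.6, 19.6, 23.7, 23.6, 23.4, 14.3, 20.6]
176 [20.6, 21.9, 23.6, 23.7, 23.5, 23.4, 20.5]
190 [20.7, 23.4, 23.1, 23.8, 23.8, 23.6, 20.7]
204 [20.7, 23.7, 23.7, 23.7, 23.7, 23.6, 20.5]
218 [20.5, 23.7, 23.8, 23.7, 23.7, 23.6, 20.5]
232 [20.6, 23.5, 23.3, 23.6, 23.6, 23.7, 20.6]
246 [20.6, 29.5, 23.5, 23.7, 23.9, 30.0, 20.5]
dist 39.8 u [-0.628  0.778] contact TCP [606.7  80.8] start [616.1  69.2] end [581.7 111.8]
TCP [580.4 112.6  43.4] x axis [-0.  0. -1.] z [ 0.781  0.625 -0.   ] turn about z deg 0.2 j6 -0.55 j1 0.13
```

View pics/w7.png

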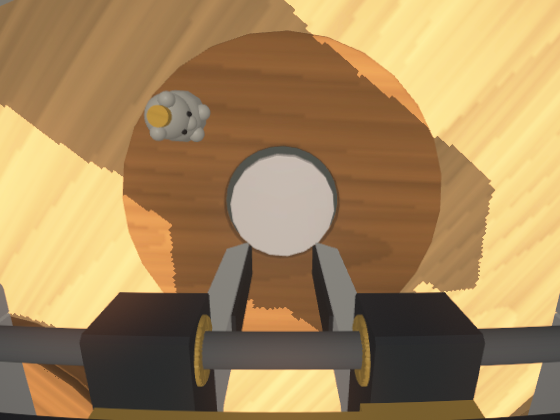

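The small disc is seated flat: its top is 3 mm above the riser top everywhere. I'll retreat and lift, then check with the top view.

jog_arm(moves=[[[3.5,-4.5,0,0,0,0],[1,-1.5,15,0,0,0],[0,0,45,0,0,0],[0,0,45,0,0,0],[0,0,40,0,0,0]]])

```text
clock: 9.45
eef_pos: [582.7, 104.5, 190.5]
eef_rot: [2.551, 1.561, -3.058]
wrist_force: [0.7, 0.6, -0.6]
finger_gap: 31.9
```

jog_arm(moves=[[[-40,0,0,0,0,0],[-45,0,0,0,0,0],[-45,0,0,0,0,0],[-45,0,0,0,0,0],[-45,0,0,0,0,0]]])

```text
clock: 9.95
eef_pos: [362.2, 103.0, 202.6]
eef_rot: [-0.482, 1.561, 0.189]
wrist_force: [0.7, 0.4, 0.7]
finger_gap: 31.6
```

jog_arm(moves=[[[0,0,0,0,0,0],[0,0,0,0,0,0]]])

```text
clock: 10.15
eef_pos: [358.9, 102.8, 205.1]
eef_rot: [-0.48, 1.557, 0.192]
wrist_force: [0.3, -0.2, 0.2]
finger_gap: 32.2
```

```bash
python3 - <<'E'
from h import *
a,_,_=snap('top'); b,_,_=snap('scene')
c=cv2.resize(a[80:260,140:440],None,fx=1.6,fy=1.6); b=cv2.resize(b[150:420,70:420],None,fx=1,fy=1)
o=np.zeros((560,480,3),np.uint8); o[:288]=c; o[290:560,:350]=b
cv2.imwrite('pics/end.png',o)
E
```

```text
(no output)
```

View pics/end.png

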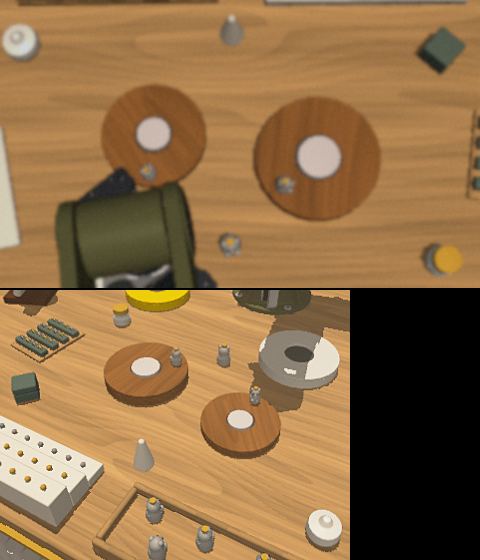

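Both discs lie in their recesses, and the figurines and other things stand where they were.

```bash
python3 -c "
from cell import manip
print(manip.sign_off())"
```

```text
the job is handed in; nothing more can be done
None
```

Both marble discs are seated flat in their recesses. I pushed the large one first and then the small one, using two part-open fingertips held about 4 mm above the riser top, with no pinching or lifting.

- **Large disc:** wrist depth put its top at about 33–34 mm, against 30–31 mm for the riser top. That agrees with the 3 mm expected when seated, though single depth readings were noisy by 1–2 mm and one was a dropout.
- **Small disc:** its top read about 23.6 mm against 20.6 mm for the riser top, uniform across the disc.
- **Surroundings:** the last top and scene pictures show the figurines, ring cone, ring box, jar and pot standing where they were. I compared these by eye only.
- **Time and force:** the job took about 10 s, and the wrist force never read above about 2 N.
- **Disagreement:** the top and wrist cameras differed by 3–5 mm on the large riser's position, so I aligned the pushes by the wrist view.

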